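# Stow the spice carriers in the food safe and make sure its lid has caught

## Task

Hang every spice carrier that stands on the counter on the rail inside the open food safe: hook it on at the open right-hand stretch of the rail and slide it to the left until the whole carrier is past the brass ring. When all hang there, shut the lid and press it down until the catch takes it, then tug upward on the handle, firmly but not hard, for a moment to check that the catch holds, pressing again if it gives. Leave the lid caught and fully shut, let go, and leave the other kitchen things where they are.

Things in the scene. Friction and masses are not known exactly. Their poses are not given: they have to be found in the camera images.
- safe: aluminium food safe fixed to the counter, an open-topped case: outside x = -91 to +105 mm, y = -158 to +158 mm, 142 mm high; walls and floor 8 mm. Origin: underside, below the middle of the rail; z up, +x roughly away from the robot, +y to its left. A clear lid hinged on the far (+x) rim stands open at the start
- rail_mid (a point): middle of the round steel rail inside the safe, on its axis, 90 mm above the counter. The rail is 12 mm thick and runs along the safe's y at its x = 0, from end wall to end wall (y = -150 to +150 mm). Axes as the safe's
- rail_ring (a point): point on the rail's axis at the left edge of the brass ring mark (68 mm right of rail_mid). From here to the left (+y) end a 6 mm guard rod lies 11 mm beyond (+x) and 18 mm above the rail's axis: it leaves 5 mm over a hung strap, so carriers can slide under it but cannot be hooked on or lifted off there. Axes as the safe's
- rail_entry (a point): point on the rail's axis in the open stretch, 32 mm right (-y) of rail_ring, where carriers can be hooked on: with the carrier's axes along the safe's, bring it down on the robot's side (-x) of the rail, then move it in +x with the tray passing under the rail and the lip over it, lower it, and slide it in +y
- lid (a joint): lid angle, rad: 0 shut, 1.57 upright. Starts at 1.45 to 1.58 and stays by friction; below about 1.3 it sinks by itself and rests on the catch at 0.04 to 0.06, NOT caught. Only a press of some 5 to 12 N on the handle (differs per start) snaps it past the catch to 0. Caught, a tug lifts it to 0.037 at most; past 0.04 it was not caught. A pull of over 15 to 25 N drags it open
- catch (a joint): how far (m, at most 0.005) the catch's rubber mount, in the middle of the safe's front (-x) wall, is drawn up by a pull on the caught lid: 0 at rest, 1 mm per 1.5 N at the catch. 1 mm takes about 7 N up on the handle (lid weight included), 3 mm about 10 N. Pressing down does not move it
- lid_handle (a point): centre of the round wooden handle bar on the lid: 14 mm thick, 100 mm long (along the safe's y), on posts at its ends, 16 mm of free room below it. It is 178 mm from the hinge line and 31 mm out from the lid's underside; with the lid shut it is 73 mm to the robot's side (-x) of the rail and 173 mm above the counter
- lid_hinge (a point): middle of the lid's hinge line (along the safe's y), on the far rim at x = +105, z = 142 mm of the safe. The lid is a clear panel in an aluminium frame, 8 mm thick, 213 mm from hinge to free edge, 316 mm wide, 0.5 kg; a steel tongue with the catch roller hangs 20 mm down from the middle of the free edge
- carrier1: spice carrier, upright on the counter: steel tray 50 x 56 x 40 mm (x, y, z) with two little jars and a hook above. Two or three of the four alike carriers are there (0.18 to 0.29 kg, 114 mm high). Origin: centre of the tray's underside, z up. Hung on the rail, the origin is 70 mm below the rail's axis
- carrier1_hook (a point): middle of the hook's strap underside, 76 mm above carrier1's origin. The strap is 4 mm thick, x = -16 to +14 mm, 20 mm wide in y. At x = -16 to -12 a stem goes down to the tray; at x = +10 to +14 a lip hangs 12 mm down. The hook is open to the carrier's +x, between lip (64 mm up) and tray top (40 mm up). The rail belongs under the strap
- carrier1_grip (a point): centre of the wooden grip block over the stem, at x = -14, y = 0, z = 97 mm of carrier1: 14 x 20 x 34 mm (z = 80 to 114 mm); pinch it across the carrier's y (20 mm)
- carrier2: spice carrier, exactly as carrier1 (hook and grip at the same offsets)
- carrier3: spice carrier, exactly as carrier1 (hook and grip at the same offsets)
- carrier4: spice carrier, exactly as carrier1 (hook and grip at the same offsets)
- board: round white plastic chopping board, 270 mm across, 14 mm thick; bystander, to be left alone. Origin: centre of its underside
- plate: porcelain plate, 170 mm across, 22 mm high; bystander, to be left alone. Origin: centre of its underside
- bowl: porcelain rice bowl, 100 mm across, 50 mm high; bystander, to be left alone. Origin: centre of its underside
- mug: porcelain mug, 76 mm across, 85 mm high, handle at its +y; bystander, to be left alone. Origin: centre of its underside
- colander: steel colander, 200 mm across, 85 mm high; bystander, to be left alone. Origin: centre of its underside
- rolling_pin: wooden rolling pin, 44 mm thick, 340 mm long along its y; bystander, to be left alone. Origin: centre of its underside
- clay_jar: clay jar with wooden lid, 116 mm across, 164 mm high; bystander, to be left alone. Origin: centre of its underside
Things that resemble listed ones, but are neither listed nor needed, are in the scene too. Leave any green look-alike of the carrier3 alone.

How it is judged:
On the way, in this order (a step that is already met when the one before it is completed fails the run):
1. every carrier hangs on the rail past the ring (z of carrier1 in the frame of safe between 0.014 and 0.03 m and x of carrier1 in the frame of safe between -0.03 and 0.03 m and y of carrier1 in the frame of rail_ring between 0.022 and 0.2 m and angle between each of carrier1, carrier2, carrier3, carrier4's own z axis and vertical below 0.3 rad and z of carrier2 in the frame of safe between 0.014 and 0.03 m and x of carrier2 in the frame of safe between -0.03 and 0.03 m and y of carrier2 in the frame of rail_ring between 0.022 and 0.2 m and z of carrier3 in the frame of safe between 0.014 and 0.03 m and x of carrier3 in the frame of safe between -0.03 and 0.03 m and y of carrier3 in the frame of rail_ring between 0.022 and 0.2 m and z of carrier4 in the frame of safe between 0.014 and 0.03 m and x of carrier4 in the frame of safe between -0.03 and 0.03 m and y of carrier4 in the frame of rail_ring between 0.022 and 0.2 m), for 0.2 s.
2. the lid is pressed fully shut (value of joint lid below 0.02 rad), for 0.2 s.
3. the caught lid is tugged upward and the catch holds (value of joint catch above 0.001 m and value of joint lid below 0.045 rad), for 0.2 s.
At the end, for the whole second after the job is handed in: Every carrier present hangs upright (within 17 degrees) on the rail, its centre at least 22 mm left of the ring, released, swaying below 0.1 m/s at most; the lid is shut (below 0.02 rad), after a tug of some 7 N or more up on the handle for 0.2 s that the catch withstood (all of step 1 and linear speed of each of carrier1, carrier2, carrier3, carrier4 below 0.1 m/s and value of joint lid below 0.02 rad); the robot touches nothing.
It fails at once if a bystander (board, plate, bowl, mug, colander, rolling pin, clay jar) is shoved more than 30 mm (distance of any of board, plate, bowl, mug, colander, rolling_pin, clay_jar from where it was at the start of the episode above 0.03 m).
Of carrier1, carrier2, carrier3, carrier4 only 2 to 3 are there at a start; the rules pass over those that are not, and their reading is None.
At some moment in a run one of carrier1, carrier2, carrier3, carrier4 may be knocked a few centimetres aside while the robot is not near it.
It also fails if it takes over 208 s, if anything falls off the work surface, if the arm or the gripper's body presses on something with over 40 N, if the wrist force passes 120 N, or if a joint passes its speed limit or range.

## Robot

A 6-joint arm with a two-finger parallel gripper is mounted at the origin on the work surface. World frame = base frame: x ahead of the robot, y to its left, z up, the work surface at z = 0. Lengths are in m, angles in rad, forces in N, time in s.
With the tool pointing down it reaches from about 0.3 to 0.875 m from the base axis. Payload 6.4 kg.
Tool frame: the origin (TCP) lies midway between the tips of the shut fingers; the grasp point (between the pads) lies 19 mm behind it; z points along the fingers, y is the line along which they close (so a half turn about z gives the same grasp; the last joint's range is limited). The gripper opens to 85 mm and grips with 20 to 120 N. Pads are 22 mm wide; open, the fingers measure 114 mm over their backs; the gripper's body (76 mm by 85 mm) begins 54 mm behind the grasp point. The pads swing forward as they close: fully open they stand 13 mm farther back than shut.
Start: joints at [1.069, 0.181, 1.607, -0, 1.354, -0.206], TCP at [0.168, 0.55, 0.231] pointing down, gripper open.
Joint ranges: [-2.99, 2.99], [-0.89, 2.07], [0.3, 2.58], [-1.14, 4.28], [0, 2.63], [-3.12, 3.12]. Speed limits (rad/s): [2.57, 2.57, 3.01, 3.14, 3.14, 3.14].

## Interface

Orientations are given as a unit quaternion [w, x, y, z].
In Python, from bench import status, camera, ctrl gives the robot as it stands. The module is installed in compiled form; this text tells all that it offers.
- The arm moves only by the shell command python3 -m handwheel 'ROWS'. ROWS is JSON, a list that holds one entry, the list of rows, each a list of 7 numbers: the opening, from -1 (shut) to 1 (fully open), then the shift along the tool's x, y, z in cm, then the turn, a rotation vector about the tool's x, y, z in degrees. A call has 1 to 10 rows; each row is the pose to reach, as a shift and turn from the pose commanded when the call began, along the tool's axes at that moment; what a row does not reach only later rows make up. A row lasts 1/8 s, in which the tool goes at most 62.5 mm and 10.7 degrees, less where a joint would pass 70% of its speed; a pose out of reach is approached as far as the arm can. A call with a gripper value outside its range is refused whole. The fingers move at their own pace and stop on an object; the grip force is fixed at half the most. Time passes only in rows, so rows that repeat a pose let the fingers close. It gives the time, the measured TCP pose, the force, the opening and the grip force at its end, in the units of the state.
- status.get_obs(): the state, without advancing time (a new reading comes with each control period).
- camera(name): name is "side" or "top" or "wrist"; returns a dict with "frame" (400x640x3 uint8, blue, green, red), "depth" (400x640 float32, m along the optical axis (not along the pixel's ray), 0 where there is no reading), "fx", "fy", "cx", "cy" (pixels), "dist" ([k1, k2, p1, p2, k3] as OpenCV has them; the pictures are not rectified), "extrinsics" (4x4, takes a point from camera to world coordinates); the wrist camera has in their place "hand_eye" (4x4, takes a point from camera to tool coordinates, whose origin is the TCP and whose axes are the flange's). Camera axes: x right, y down, z forward; pixel columns grow to the right and rows downward; lengths in m; the calibration is good to about 2 mm. A picture is of the moment at which its call begins: read the wrist's pose just before it.
- ctrl.hand_in(): hands the job in; it is judged then, once.
The state is a dict: "time_s": time; "q": joint angles; "dq": joint speeds; "joint_efforts": joint torques, N m; "eef_pos": TCP position; "eef_rot": TCP orientation; "wrist_force": force on the tool from outside, world axes, zero at the start; "torque": the same for the moment, N m; "opening": opening from 0.0 (shut) to 1.0 (fully open); "grasp_force": force on a finger pad.
Only numpy, scipy, OpenCV 4.12 (cv2) and the standard library are available. Lean on these libraries where they do the work, as an engineer would, in place of code of your own. Each camera call takes 0.05 s, during which the arm holds its last target. There are 200 camera calls.

## Working session

There is one attempt and no reset: what is moved stays moved. The work goes in short steps, Python scripts to look and compute and a shell command to move; the robot and the scene stay as the last step left them, time stands still between calls to the robot, and variables do not carry over. Pictures are saved under pics/ and viewed, at most 14 in all, crops included, and the job is handed in when it is done.

```bash
mkdir -p pics
python3 - <<'E'
from bench import status,camera
import cv2,numpy as np
print(status.get_obs())
for n in("top","side","wrist"):
    c=camera(n); cv2.imwrite(f"pics/{n}0.png",c["frame"]); np.savez(f"{n}0.npz",**c)
    print(n,c["fx"],c["fy"],c["cx"],c["cy"],c["dist"],np.round(c.get("extrinsics",c.get("hand_eye")),4).tolist())
E
```

```text
{'time_s': 0.0, 'q': array([ 1.06873319e+00,  1.81542628e-01,  1.60801960e+00,  3.42213826e-05,
        1.35376987e+00, -2.06319891e-01]), 'dq': array([-0.00140141, -0.00022086,  0.00044724, -0.00024574,  0.00041967,
        0.00032999]), 'joint_efforts': array([-2.80033164e-04, -4.44893897e+01, -3.51333296e+01, -2.08337497e-04,
        9.46120330e-03,  3.64871056e-06]), 'eef_pos': array([0.16729913, 0.54955191, 0.23037764]), 'eef_rot': array([-3.17317662e-04,  1.47336919e-01,  9.89085980e-01, -8.09944375e-04]), 'wrist_force': array([ 0.98912127, -0.14815807, -0.17155153]), 'torque': array([ 0.00795997, -0.00277463, -0.03434967]), 'grasp_force': 0.0, 'opening': 0.9977627430537047}
top 385.8767706156987 385.8767706156987 320.75570963696345 195.96571703005844 [-0.07814347  0.          0.          0.          0.        ] [[0.0239, -0.9959, 0.0871, 0.4154], [-0.9997, -0.0229, 0.0119, 0.0224], [-0.0099, -0.0874, -0.9961, 1.3755], [0.0, 0.0, 0.0, 1.0]]
side 450.59352099076784 450.59352099076784 314.2896869609354 196.63176742322398 [0.02216082 0.         0.         0.         0.        ] [[0.8063, -0.4395, 0.3959, -0.0699], [-0.5915, -0.6059, 0.532, -0.7688], [0.0061, -0.6631, -0.7485, 1.2618], [0.0, 0.0, 0.0, 1.0]]
wrist 337.6697312583457 337.6697312583457 322.78341292562635 201.04577444075144 [-0.02212954  0.          0.          0.          0.        ] [[0.0001, -0.9463, -0.3232, 0.0825], [1.0, 0.0003, -0.0004, 0.0012], [0.0005, -0.3232, 0.9463, -0.1422], [0.0, 0.0, 0.0, 1.0]]
```

View pics/top0.png

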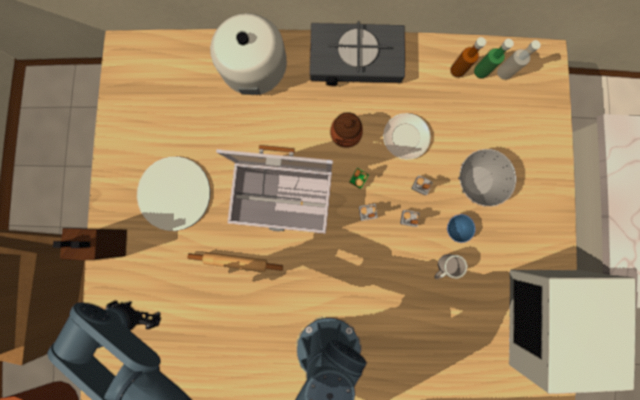

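View pics/side0.png

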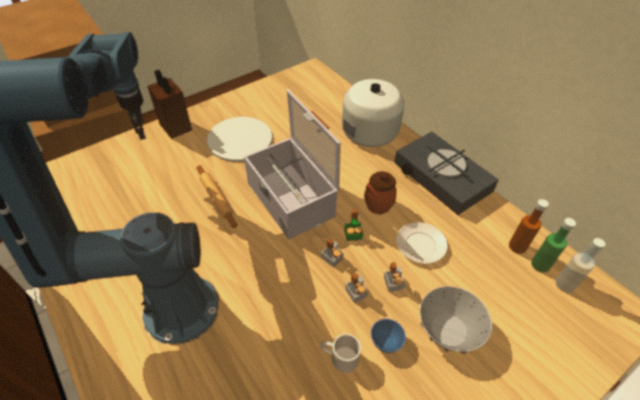

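The top view shows three grey carriers at (369,212), (410,217) and (423,184). The green look-alike is at (359,179) and the safe is around (280,192). In the side view the carriers are at (332,252), (357,287) and (395,277), with the green one at (354,228).

```bash
cat > h.py <<'E'
import numpy as np,cv2
from scipy.spatial.transform import Rotation as R
def K(c): return np.array([[c["fx"],0,c["cx"]],[0,c["fy"],c["cy"]],[0,0,1.]])
def rays(c,uv):
    p=cv2.undistortPoints(np.array(uv,float).reshape(-1,1,2),K(c),np.array(c["dist"])).reshape(-1,2)
    return np.c_[p,np.ones(len(p))]
def TCP(o):
    T=np.eye(4);w,x,y,z=o["eef_rot"];T[:3,:3]=R.from_quat([x,y,z,w]).as_matrix();T[:3,3]=o["eef_pos"];return T
def ext(c,o=None): return c["extrinsics"] if "extrinsics" in c else TCP(o)@c["hand_eye"]
def cloud(c,o=None):
    v,u=np.mgrid[0:400,0:640];d=c["depth"].ravel()
    p=rays(c,np.c_[u.ravel(),v.ravel()])*d[:,None]
    T=ext(c,o);return (p@T[:3,:3].T+T[:3,3]).reshape(400,640,3)
def plane(c,uv,z,o=None):
    T=ext(c,o);r=rays(c,uv)@T[:3,:3].T
    return T[:3,3]+r*((z-T[2,3])/r[:,2])[:,None]
def go(o,target,yaw):
    """shift cm along tool axes & turn about tool z (deg) to bring TCP to target with tool-y at yaw (deg, mod 180), pointing down"""
    T=TCP(o);s=T[:3,:3].T@(np.array(target)-T[:3,3])*100
    ty=T[:3,1];cur=np.degrees(np.arctan2(ty[1],ty[0]))
    d=(yaw-cur+90)%180-90
    print("shift cm",s.round(2),"turn z deg",round(-d,1),"tilt",T[:3,2].round(4))
E
python3 - <<'E'
from h import *
for n,box in(("top",(340,150,450,240)),("side",(310,200,420,310))):
    c=np.load(n+"0.npz");P=cloud(c);f=c["frame"]
    x0,y0,x1,y1=box
    cv2.imwrite(f"pics/{n}c.png",cv2.resize(f[y0:y1,x0:x1],None,fx=5,fy=5,interpolation=2))
    m=np.zeros((400,640),np.uint8);m[y0:y1,x0:x1]=((P[...,2]>.085)&(P[...,2]<.13))[y0:y1,x0:x1]
    k,l,st,ce=cv2.connectedComponentsWithStats(m)
    for i in range(1,k):
        if st[i,4]>3: q=P[l==i];print(n,ce[i].round(),st[i,4],q.mean(0).round(3),q[:,2].max().round(3),f[l==i].mean(0).round())
c=np.load("top0.npz");P=cloud(c)
m=((P[...,2]>.134)&(P[...,2]<.15)).astype(np.uint8); m[:, :222]=0;m[:,340:]=0;m[:140]=0;m[240:]=0
q=P[m>0];print(len(q),cv2.minAreaRect(q[:,:2].astype(np.float32)*1000),q.min(0),q.max(0))
m=((P[...,2]>.16)&(P[...,2]<.4)).astype(np.uint8); m[:, :200]=0;m[:,335:]=0;m[:140]=0;m[240:]=0
q=P[m>0];print(len(q),q.min(0),q.max(0))
E
```

```text
top [357. 172.] 29 [ 0.607 -0.079  0.111] 0.118 [ 39.  84. 125.]
top [426. 186.] 39 [ 0.566 -0.31   0.107] 0.117 [ 53.  85. 129.]
top [371. 214.] 30 [ 0.469 -0.128  0.112] 0.117 [ 69. 101. 144.]
top [414. 221.] 36 [ 0.451 -0.27   0.109] 0.119 [ 57.  89. 133.]
side [320. 205.] 183 [0.536 0.011 0.105] 0.13 [ 74.  86. 100.]
side [382. 201.] 26 [ 0.729 -0.088  0.09 ] 0.095 [26. 50. 98.]
side [354. 214.] 59 [ 0.605 -0.086  0.103] 0.117 [ 34.  72. 111.]
side [330. 243.] 60 [ 0.466 -0.134  0.105] 0.119 [ 40.  77. 121.]
side [393. 267.] 61 [ 0.566 -0.314  0.106] 0.122 [ 48.  91. 141.]
side [354. 278.] 64 [ 0.447 -0.275  0.106] 0.119 [ 44.  85. 133.]
875 ((512.5924682617188, 172.00814819335938), (314.8985290527344, 206.28750610351562), 85.58561706542969) [0.40827085 0.00872485 0.13420197] [0.62495591 0.33510727 0.14996762]
1420 [0.58314461 0.00739732 0.1607334 ] [0.64695994 0.32221762 0.35996246]
```

View pics/topc.png

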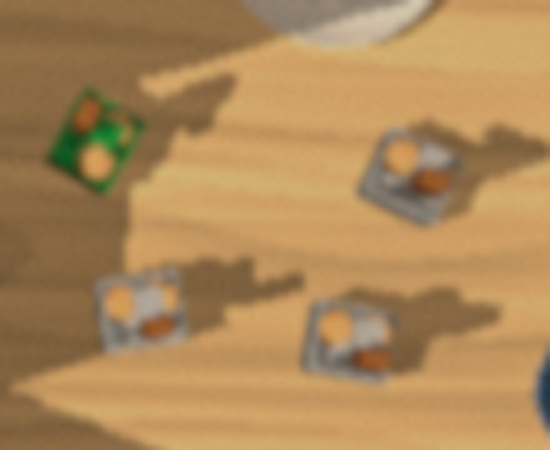

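View pics/sidec.png

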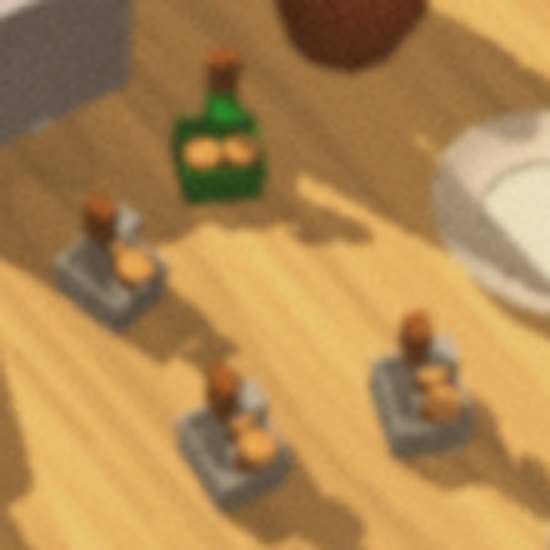

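Run:
```python
from h import *;from bench import status
o=status.get_obs();go(o,[.43,.15,.36],85.6);print(TCP(o)[:3,:3].round(3))
```

```text
shift cm [-36.77 -30.59 -12.91] turn z deg -12.5 tilt [-7.0e-04 -1.2e-03 -1.0e+00]
[[-0.957  0.292 -0.001]
 [ 0.292  0.957 -0.001]
 [ 0.    -0.001 -1.   ]]
```

```bash
python3 -m handwheel '[[[1,-4,0,-13,0,0,0],[1,-10,-5,-13,0,0,-4],[1,-15,-10,-13,0,0,-8],[1,-20,-15,-13,0,0,-12.5],[1,-25,-20,-13,0,0,-12.5],[1,-30,-25,-13,0,0,-12.5],[1,-36.8,-30.6,-13,0,0,-12.5],[1,-36.8,-30.6,-13,0,0,-12.5],[1,-36.8,-30.6,-13,0,0,-12.5],[1,-36.8,-30.6,-13,0,0,-12.5]]]'
python3 - <<'E'
from h import *;from bench import status,camera
import pickle
o=status.get_obs();c=camera("wrist");pickle.dump((o,c),open("w1.pkl","wb"));cv2.imwrite("pics/w1.png",c["frame"])
E
```

```text
time_s: 1.4
eef_pos: [0.4314, 0.1476, 0.3608]
eef_rot: [-0.0, 0.041, 0.999, -0.0]
wrist_force: [-0.9, 0.7, -0.2]
opening: 0.997
grasp_force: 0.0
```

View pics/w1.png

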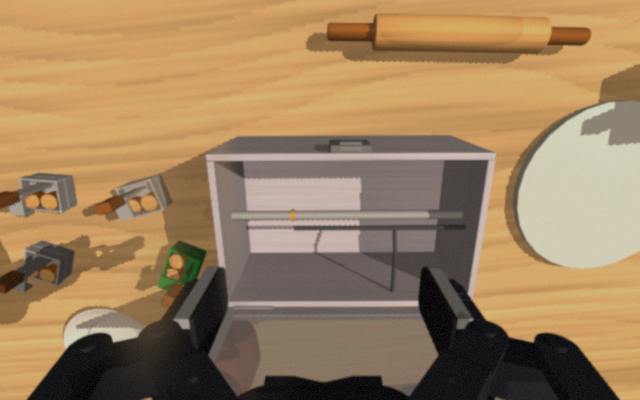

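Wrist view: the rail lies along row 216, columns 232–463, with the brass ring at (292,215). The front rim is at row 157, columns 210–493. The green look-alike is at (183,263) and the grey carriers are at (140,197), (46,194) and (47,262).

Run:
```python
from h import *;import pickle
o,c=pickle.load(open("w1.pkl","rb"));P=cloud(c,o);f=c["frame"]
# ring: yellow pixels
hsv=cv2.cvtColor(f,cv2.COLOR_BGR2HSV);m=(hsv[...,0]>10)&(hsv[...,0]<30)&(hsv[...,1]>120);s=np.zeros_like(m);s[205:228,260:330]=1
v,u=np.nonzero(m&s);print("ring px",u.min(),u.max(),u.mean(),v.mean())
# rail by depth z .08-.1
z=P[...,2];m=(z>.083)&(z<.1);m[:,:235]=0;m[:,462:]=0;m[:200]=0;m[:250]=m[:250];m[250:]=0
v,u=np.nonzero(m);pts=P[v,u];print(len(u),v.min(),v.max())
# central line per column
for cc in (245,280,320,360,400,440):
    vv=v[u==cc];print(cc,vv.min() if len(vv) else None,vv.max() if len(vv) else None,z[vv,cc].round(3) if len(vv) else 0, f[208:234,cc].mean(1).astype(int))
# front rim top
zz=(z>.136)&(z<.148);zz[:145]=0;zz[170:]=0;v,u=np.nonzero(zz);print("rim",u.min(),u.max(),P[v,u].min(0),P[v,u].max(0))
r=cv2.minAreaRect(P[v,u][:,:2].astype(np.float32)*1000);print(r)
```

```text
ring px 290 294 292.0 214.53125
2240 200 249
245 211 219 [0.089 0.093 0.093 0.095 0.096 0.094 0.096 0.096 0.095] [120 117 110 114 129 141 157 162 162 154 136 110  98 112 115 115 114 114
 112 111 108 112 114 115 113 116]
280 211 219 [0.09  0.092 0.094 0.095 0.096 0.096 0.096 0.095 0.096] [183 183 157 130 133 148 159 167 160 151 137 136 157 180 187 188 182 162
 133 118 131 161 184 187 185 184]
320 211 219 [0.091 0.096 0.095 0.095 0.095 0.096 0.095 0.094 0.093] [178 170 145 127 135 149 159 166 163 150 135 146 170 182 186 185 175 137
  89  71  76  80  98 120 121 126]
360 211 219 [0.092 0.092 0.094 0.095 0.095 0.096 0.095 0.095 0.094] [146 131 117 121 140 152 160 166 160 150 127 115 119 124 124 125 121  97
  69  71  77  87 111 131 138 140]
400 210 219 [0.087 0.092 0.094 0.094 0.095 0.094 0.097 0.095 0.096 0.093] [119 110 111 124 144 154 162 165 159 144 127 117 120 121 123 121 109  86
  72  71  72  81 101 117 121 121]
440 210 217 [0.088 0.091 0.095 0.094 0.095 0.095 0.096 0.096] [ 68  66  69  82  89  97 102 104 101  93  79  74  69  67  66  69  60  57
  70  73  67  65  64  68  69  73]
rim 206 495 [0.40830542 0.02130949 0.13601311] [0.45110347 0.33597794 0.1442989 ]
((425.4468078613281, 178.68321228027344), (315.1190490722656, 27.02392578125), 85.33934783935547)
```

Run:
```python
from h import *;import pickle
o,c=pickle.load(open("w1.pkl","rb"));P=cloud(c,o);z=P[...,2]
pts=[]
for cc in range(240,425,5):
    vv=np.nonzero((z[205:224,cc]>.083)&(z[205:224,cc]<.1))[0]+205
    pts.append((cc,(vv.min()+vv.max())/2))
q=plane(c,pts,.09,o);k=np.polyfit(q[:,1],q[:,0],1);print("rail x=",k,"yaw",-np.degrees(np.arctan(k[0])))
r=plane(c,[(294.5,214.7)],.09,o)[0];print("ring left edge",r)
a=np.arctan(k[0])*-1;ux=np.array([np.cos(a),np.sin(a)]);uy=np.array([-np.sin(a),np.cos(a)])
mid=r[:2]+.068*uy;print("mid",mid,"entry",r[:2]-.032*uy)
# end walls via rim corners at z=.142
v,u=np.nonzero((z>.136)&(z<.148)&(np.arange(400)[:,None]>150)&(np.arange(400)[:,None]<165));Q=P[v,u][:,:2]
print("rim in safe frame y",((Q-mid)@uy).min(),((Q-mid)@uy).max(),"x min",((Q-mid)@ux).min())
# carriers: high points (grips) in wrist cloud
for b in ((90,170,165,225),(0,165,75,220),(0,230,75,295)):
    m=np.zeros((400,640),np.uint8);m[b[1]:b[3],b[0]:b[2]]=1
    g=P[(m>0)&(z>.095)&(z<.118)];t=P[(m>0)&(z>.03)&(z<.045)];print("grip",g.mean(0) if len(g) else 0,len(g),"tray",cv2.minAreaRect(t[:,:2].astype(np.float32)*1000))
```

```text
rail x= [0.08019425 0.49767073] yaw -4.584980170353369
ring left edge [0.50565342 0.10488473 0.09      ]
mid [0.51108918 0.17266712] entry [0.50309541 0.07298713]
rim in safe frame y -0.15840360212873744 0.15671377760360905 x min -0.09326013572590881
grip [ 0.4678054  -0.12564825  0.10922887] 262 tray ((483.1510009765625, -126.6592788696289), (49.33295822143555, 56.53423309326172), 10.484026908874512)
grip [ 0.45158381 -0.26227169  0.10242639] 124 tray ((464.7850646972656, -273.7965393066406), (58.89295196533203, 50.944087982177734), 81.3299560546875)
grip [ 0.56958215 -0.30433659  0.10498602] 241 tray ((583.1868896484375, -316.13336181640625), (57.7773551940918, 52.7326774597168), 66.33624267578125)
```

Run:
```python
from h import *;from bench import status
o=status.get_obs();go(o,[.468,-.128,.21],100.5)
```

```text
shift cm [ -5.97 -27.31  15.08] turn z deg -15.1 tilt [-1.e-03  2.e-04 -1.e+00]
```

```bash
python3 -m handwheel '[[[1,-1,-6,0,0,0,-5],[1,-2,-12,0,0,0,-10],[1,-4,-18,0,0,0,-15],[1,-6,-23,4,0,0,-15],[1,-6,-27.3,9,0,0,-15],[1,-6,-27.3,15,0,0,-15],[1,-6,-27.3,15,0,0,-15],[1,-6,-27.3,15,0,0,-15]]]'
cat > look.py <<'E'
from h import *;from bench import status,camera
import sys
def look(name):
    o=status.get_obs();c=camera("wrist");P=cloud(c,o);z=P[...,2];f=c["frame"];cv2.imwrite(f"pics/{name}.png",f)
    print("t",o["time_s"],"tcp",o["eef_pos"])
    hsv=cv2.cvtColor(f,cv2.COLOR_BGR2HSV)
    near=np.hypot(*(P[...,:2]-o["eef_pos"][:2]).transpose(2,0,1))<.075
    g=P[near&(z>.09)&(z<.12)&(hsv[...,1]>90)]
    k,l,st,ce=cv2.connectedComponentsWithStats((near&(z>.106)&(z<.12)&(hsv[...,1]>90)).astype(np.uint8))
    i=1+np.argmax(st[1:,4]);q=P[l==i]
    print("grip top n",len(q),"mean",q.mean(0).round(4),"rect",cv2.minAreaRect(q[:,:2].astype(np.float32)*1000))
    t=P[near&(z>.034)&(z<.045)]
    print("tray",len(t),cv2.minAreaRect(t[:,:2].astype(np.float32)*1000))
    return o,c,P
E
python3 -c "
from look import *;look('A1')"
```

```text
time_s: 2.45
eef_pos: [0.47, -0.1259, 0.213]
eef_rot: [0.001, -0.093, 0.996, -0.0]
wrist_force: [0.4, 0.2, -0.6]
opening: 1.001
grasp_force: 0.0
t 2.45 tcp [ 0.46996645 -0.12589193  0.21298134]
grip top n 488 mean [ 0.4682 -0.1298  0.1131] rect ((468.91424560546875, -129.68495178222656), (13.316730499267578, 19.09675407409668), 10.974672317504883)
tray 1145 ((483.51458740234375, -127.29627990722656), (50.4991569519043, 55.96012496948242), 10.309097290039062)
```

View pics/A1.png

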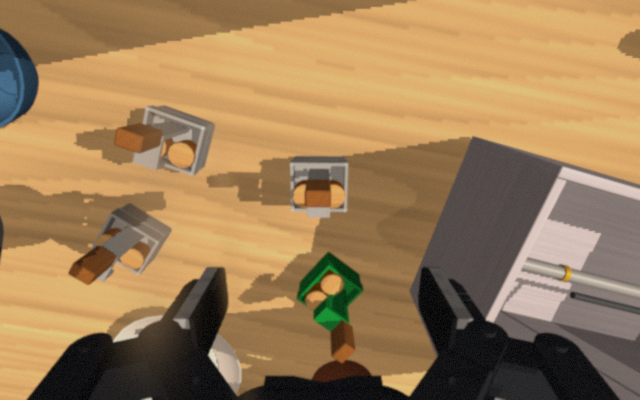

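The chosen carrier A is at (319,190), grey, with its grip at (318,193). The green one is at (330,285). The grip and tray sizes (13x19 and 50x56 mm) match the description.

Run:
```python
from h import *;from bench import status
o=status.get_obs();go(o,[.469,-.1297,.08],100.6)
```

```text
shift cm [ 0.27 -0.27 13.4 ] turn z deg 0.1 tilt [ 0.0035 -0.0016 -1.    ]
```

```bash
python3 -m handwheel '[[[1,0,-0.2,5,0,0,0],[1,0,-0.2,9,0,0,0],[1,0,-0.2,11,0,0,0],[1,0,-0.2,13,0,0,0],[1,0,-0.2,13,0,0,0],[1,0,-0.2,13,0,0,0]]]'
python3 - <<'E'
from h import *;from bench import status
o=status.get_obs();go(o,[.469,-.1297,.08],100.6)
E
```

```text
time_s: 3.25
eef_pos: [0.4713, -0.1292, 0.0836]
eef_rot: [0.002, -0.092, 0.996, -0.001]
wrist_force: [0.2, -0.7, 0.7]
opening: 1.003
grasp_force: 0.0
shift cm [ 0.23 -0.01  0.36] turn z deg 0.0 tilt [ 0.0034 -0.0019 -1.    ]
```

```bash
python3 -m handwheel '[[[1,0.2,0,0.3,0,0,0],[0,0.2,0,0.3,0,0,0],[-1,0.2,0,0.3,0,0,0],[-1,0.2,0,0.3,0,0,0],[-1,0.2,0,0.3,0,0,0],[-1,0.2,0,0.3,0,0,0],[-1,0.2,0,0.3,0,0,0]]]'; python3 -m handwheel '[[[-1,0,0,-6,0,0,0],[-1,0,0,-12,0,0,0],[-1,0,0,-17,0,0,0],[-1,0,0,-17,0,0,0],[-1,0,0,-17,0,0,0]]]';python3 - <<'E'
from h import *;from bench import status
o=status.get_obs();a=np.radians(-4.585);ux=np.array([np.cos(a),np.sin(a)]);uy=np.array([-np.sin(a),np.cos(a)]);mid=np.array([.5111,.1727])
t=mid-.1*uy+(-.045-.014)*ux;print(t);go(o,[*t,.25],85.4)
E
```

```text
time_s: 4.12
eef_pos: [0.4675, -0.1292, 0.0783]
eef_rot: [-0.0, -0.092, 0.996, -0.0]
wrist_force: [-0.5, -0.7, 0.6]
opening: 0.226
grasp_force: 59.8
time_s: 4.75
eef_pos: [0.4667, -0.1286, 0.2469]
eef_rot: [-0.001, -0.092, 0.996, 0.001]
wrist_force: [-0.0, 0.3, -2.8]
opening: 0.228
grasp_force: 59.8
[0.44429501 0.07773636]
shift cm [-1.58 20.69 -0.29] turn z deg 15.2 tilt [-0.0019  0.0012 -1.    ]
```

```bash
python3 -m handwheel '[[[-1,-0.5,5,-1,0,0,5],[-1,-1,10,-1,0,0,10],[-1,-1.6,15,-1,0,0,15],[-1,-1.6,18,-1,0,0,15.2],[-1,-1.6,20.7,-1,0,0,15.2],[-1,-1.6,20.7,-1,0,0,15.2],[-1,-1.6,20.7,-1,0,0,15.2],[-1,-1.6,20.7,-1,0,0,15.2]]]';python3 - <<'E'
from h import *;from bench import status,camera
o=status.get_obs();c=camera("wrist");cv2.imwrite("pics/A2.png",c["frame"])
go(o,[.4443,.0777,.0783+.038],85.4)
P=cloud(c,o);z=P[...,2];print(o["eef_pos"])
a=np.radians(-4.585);ux=np.array([np.cos(a),np.sin(a)]);uy=np.array([-np.sin(a),np.cos(a)])
near=np.hypot(*(P[...,:2]-o["eef_pos"][:2]).transpose(2,0,1))<.06
t=P[near&(z>.19)&(z<.224)]
t=t[:,:2]-o["eef_pos"][:2];print("tray rel safe axes",len(t),(t@ux).min(),(t@ux).max(),(t@uy).min(),(t@uy).max())
E
```

```text
time_s: 5.75
eef_pos: [0.4451, 0.0766, 0.2575]
eef_rot: [-0.001, 0.041, 0.999, -0.0]
wrist_force: [-0.0, 0.1, -2.7]
opening: 0.224
grasp_force: 60.3
shift cm [ 0.07  0.11 14.12] turn z deg -0.1 tilt [-1.5e-03 -1.0e-04 -1.0e+00]
[0.44511515 0.07659493 0.25750855]
tray rel safe axes 4164 -0.010013839253862707 0.021039996425542388 -0.027911815579446508 0.02847998581499812
```

View pics/A2.png

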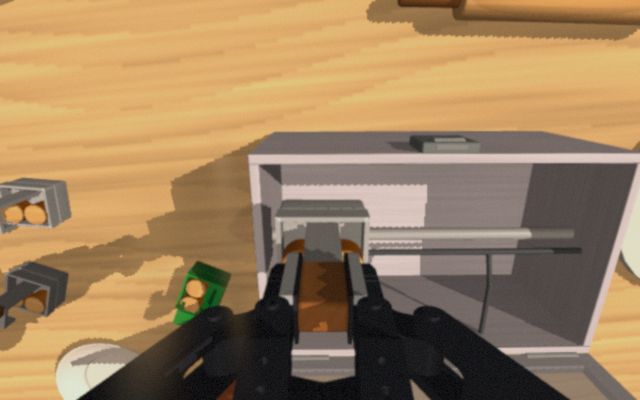

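Carrier A is held at (322,290) and sits inside the safe's right-hand part. The tray offset is as expected, so I lower it on the robot's side of the rail.

```bash
python3 -m handwheel '[[[-1,0,0.1,5,0,0,0],[-1,0,0.1,9,0,0,0],[-1,0,0.1,12,0,0,0],[-1,0,0.1,14,0,0,0],[-1,0,0.1,14,0,0,0],[-1,0,0.1,14,0,0,0]]]';cat > rel.py <<'E'
from h import *;from bench import status
import sys
o=status.get_obs();a=np.radians(-4.585);ux=np.array([np.cos(a),np.sin(a)]);uy=np.array([-np.sin(a),np.cos(a)]);mid=np.array([.5111,.1727])
d=o["eef_pos"][:2]-mid;print("t",round(o["time_s"],2),"tcp in safe mm",(d@ux*1000).round(1),(d@uy*1000).round(1),"ring y",(d@uy*1000+68).round(1),"z",(o["eef_pos"][2]*1000).round(1),"F",o["wrist_force"].round(1),"op",round(o["opening"],3))
if len(sys.argv)>3:
    x,y,z=map(float,sys.argv[1:4]);t=mid+x/1000*ux+(y-68)/1000*uy;go(o,[*t,z/1000],85.4)  # x safe, y ring, z mm
E
python3 rel.py -14 -32 116.5
```

```text
time_s: 6.55
eef_pos: [0.4462, 0.0779, 0.1192]
eef_rot: [0.001, 0.041, 0.999, -0.0]
wrist_force: [0.1, -0.5, -1.5]
opening: 0.223
grasp_force: 60.2
t 6.55 tcp in safe mm -57.1 -99.7 ring y -31.7 z 119.2 F [ 0.1 -0.5 -1.5] op 0.223
shift cm [-4.31 -0.03  0.27] turn z deg -0.1 tilt [ 1.3e-03 -1.0e-04 -1.0e+00]
```

```bash
python3 -m handwheel '[[[-1,-1,0,0.2,0,0,0],[-1,-2,0,0.2,0,0,0],[-1,-3,0,0.2,0,0,0],[-1,-3.7,0,0.2,0,0,0],[-1,-4.3,0,0.2,0,0,0],[-1,-4.3,0,0.2,0,0,0],[-1,-4.3,0,0.2,0,0,0]]]'; python3 rel.py -14 -32 98.5
```

```text
time_s: 7.42
eef_pos: [0.4879, 0.0749, 0.1161]
eef_rot: [-0.0, 0.04, 0.999, 0.0]
wrist_force: [-0.3, -0.3, -2.7]
opening: 0.225
grasp_force: 60.1
t 7.42 tcp in safe mm -15.3 -99.3 ring y -31.3 z 116.1 F [-0.3 -0.3 -2.7] op 0.225
shift cm [-0.14 -0.07  1.76] turn z deg -0.0 tilt [-7.e-04  0.e+00 -1.e+00]
```

```bash
python3 -m handwheel '[[[-1,-0.1,0,0.6,0,0,0],[-1,-0.1,0,1.2,0,0,0],[-1,-0.1,0,1.6,0,0,0],[-1,-0.1,0,1.6,0,0,0],[-1,-0.1,0,1.6,0,0,0]]]'; python3 rel.py -14 165 99
```

```text
time_s: 8.05
eef_pos: [0.4893, 0.0747, 0.1003]
eef_rot: [0.0, 0.041, 0.999, -0.0]
wrist_force: [0.7, -0.4, -3.1]
opening: 0.219
grasp_force: 60.2
t 8.05 tcp in safe mm -13.9 -99.4 ring y -31.4 z 100.3 F [ 0.7 -0.4 -3.1] op 0.219
shift cm [ 0.03 19.64  0.13] turn z deg -0.1 tilt [ 0. -0. -1.]
```

```bash
python3 -m handwheel '[[[-1,0,3,0.1,0,0,0],[-1,0,6,0.1,0,0,0],[-1,0,9,0.1,0,0,0],[-1,0,12,0.1,0,0,0],[-1,0,15,0.1,0,0,0],[-1,0,17.5,0.1,0,0,0],[-1,0,19.2,0.1,0,0,0],[-1,0,19.2,0.1,0,0,0]]]'; python3 rel.py -14 160 98.5
```

```text
time_s: 9.05
eef_pos: [0.5048, 0.2668, 0.0993]
eef_rot: [0.0, 0.04, 0.999, -0.0]
wrist_force: [-0.0, -0.0, -2.2]
opening: 0.223
grasp_force: 60.3
t 9.05 tcp in safe mm -13.8 93.3 ring y 161.3 z 99.3 F [-0.  -0.  -2.2] op 0.223
shift cm [ 0.02 -0.13  0.08] turn z deg 0.0 tilt [ 2.e-04 -0.e+00 -1.e+00]
```

```bash
python3 -m handwheel '[[[-1,0,0,0.1,0,0,0],[-0.7,0,0,0.1,0,0,0],[-0.4,0,0,0.1,0,0,0],[-0.2,0,0,0.1,0,0,0],[-0.2,0,0,0.1,0,0,0],[-0.2,0,0,-2,0,0,0],[-0.2,0,0,-4,0,0,0],[-0.2,0,0,-9,0,0,0],[-0.2,0,0,-15,0,0,0],[-0.2,0,0,-20,0,0,0]]]'; python3 rel.py
python3 - <<'E'
from h import *;from bench import status,camera
o=status.get_obs();go(o,[.451,-.272,.23],81.3)
c=camera("wrist");cv2.imwrite("pics/A3.png",c["frame"])
E
```

```text
time_s: 10.3
eef_pos: [0.505, 0.2662, 0.3019]
eef_rot: [0.001, 0.041, 0.999, 0.0]
wrist_force: [0.9, 0.5, -0.3]
opening: 0.4
grasp_force: 0.0
t 10.3 tcp in safe mm -13.6 92.7 ring y 160.7 z 301.9 F [ 0.9  0.5 -0.3] op 0.4
shift cm [  1.03 -54.08   7.16] turn z deg 4.1 tilt [ 1.7e-03  5.0e-04 -1.0e+00]
```

View pics/A3.png

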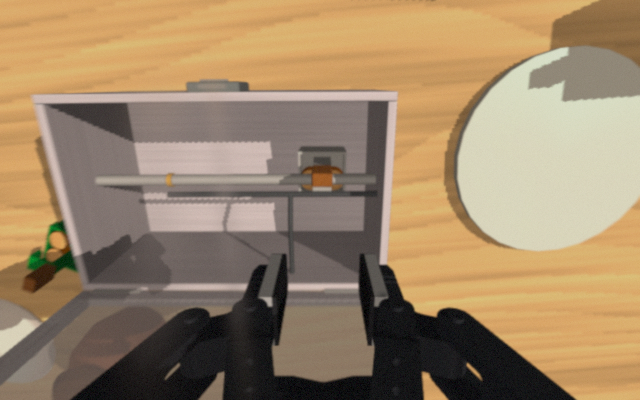

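Carrier A hangs on the rail at (322,177), well left of the ring at (169,180). Next is carrier B.

```bash
python3 -m handwheel '[[[0.5,0,-6,0,0,0,4],[1,0,-12,0,0,0,4],[1,0,-18,0,0,0,4],[1,0,-24,0,0,0,4],[1,0,-30,0,0,0,4],[1,0.5,-36,0,0,0,4],[1,1,-42,0,0,0,4],[1,1,-48,2,0,0,4],[1,1,-54,5,0,0,4],[1,1,-54,8.5,0,0,4]]]'; python3 -m handwheel '[[[1,0,0,0,0,0,0],[1,0,0,0,0,0,0]]]';python3 - <<'E'
from look import *
o,c,P=look('B1');go(o,[.451,-.272,.08],81.3)
E
```

```text
time_s: 11.6
eef_pos: [0.4507, -0.2755, 0.2141]
eef_rot: [0.001, 0.078, 0.997, -0.001]
wrist_force: [0.5, 0.4, -0.1]
opening: 1.003
grasp_force: 0.0
time_s: 11.85
eef_pos: [0.4516, -0.2711, 0.2155]
eef_rot: [0.001, 0.075, 0.997, -0.0]
wrist_force: [0.9, 0.2, 0.7]
opening: 1.003
grasp_force: 0.0
t 11.85 tcp [ 0.45163654 -0.27110217  0.21554884]
grip top n 481 mean [ 0.4498 -0.2717  0.1129] rect ((450.57373046875, -271.8633117675781), (19.394092559814453, 13.07565689086914), 81.18547058105469)
tray 1149 ((465.1827392578125, -274.30316162109375), (56.09513854980469, 50.36975860595703), 80.91249084472656)
shift cm [ 0.06 -0.09 13.55] turn z deg 0.1 tilt [ 1.e-03 -7.e-04 -1.e+00]
```

```bash
python3 -m handwheel '[[[1,0,-0.1,5,0,0,0],[1,0,-0.1,9,0,0,0],[1,0,-0.1,11.5,0,0,0],[1,0.1,-0.1,13.5,0,0,0],[1,0.1,-0.1,13.5,0,0,0],[0,0.1,-0.1,13.5,0,0,0],[-1,0.1,-0.1,13.5,0,0,0],[-1,0.1,-0.1,13.5,0,0,0],[-1,0.1,-0.1,13.5,0,0,0],[-1,0.1,-0.1,13.5,0,0,0]]]'; python3 -m handwheel '[[[-1,0,0,0,0,0,0],[-1,0,0,0,0,0,0]]]'; python3 rel.py; python3 -m handwheel '[[[-1,0,0,-6,0,0,0],[-1,0,0,-12,0,0,0],[-1,0,0,-18,0,0,0],[-1,0,0,-18,0,0,0],[-1,0,0,-18,0,0,0]]]';python3 rel.py -60 -32 260
```

```text
time_s: 13.15
eef_pos: [0.4503, -0.2727, 0.0801]
eef_rot: [0.001, 0.075, 0.997, -0.0]
wrist_force: [-0.8, -0.8, 4.7]
opening: 0.225
grasp_force: 59.4
time_s: 13.4
eef_pos: [0.4503, -0.2727, 0.08]
eef_rot: [0.0, 0.075, 0.997, -0.0]
wrist_force: [-0.5, -0.3, 6.4]
opening: 0.221
grasp_force: 59.4
t 13.4 tcp in safe mm -25.0 -448.8 ring y -380.8 z 80.0 F [-0.5 -0.3  6.4] op 0.221
time_s: 14.02
eef_pos: [0.4493, -0.2716, 0.2581]
eef_rot: [-0.001, 0.075, 0.997, 0.001]
wrist_force: [-0.2, 0.8, -2.4]
opening: 0.218
grasp_force: 59.3
t 14.03 tcp in safe mm -26.0 -447.8 ring y -379.8 z 258.1 F [-0.2  0.8 -2.4] op 0.218
shift cm [ 5.85 34.45 -0.14] turn z deg -4.0 tilt [-0.0013  0.0013 -1.    ]
```

```bash
python3 -m handwheel '[[[-1,1,5,0,0,0,-4],[-1,2,11,0,0,0,-4],[-1,3,17,0,0,0,-4],[-1,4,23,0,0,0,-4],[-1,5,29,0,0,0,-4],[-1,5.8,33,0,0,0,-4],[-1,5.8,34.4,0,0,0,-4],[-1,5.8,34.4,0,0,0,-4],[-1,5.8,34.4,0,0,0,-4],[-1,5.8,34.4,0,0,0,-4]]]';python3 rel.py -60 -32 118
```

```text
time_s: 15.28
eef_pos: [0.4444, 0.0755, 0.259]
eef_rot: [-0.0, 0.042, 0.999, -0.0]
wrist_force: [-0.0, 0.1, -1.8]
opening: 0.228
grasp_force: 59.7
t 15.28 tcp in safe mm -58.7 -102.2 ring y -34.2 z 259.0 F [-0.   0.1 -1.8] op 0.228
shift cm [ 0.13  0.23 14.1 ] turn z deg -0.2 tilt [-5.e-04 -2.e-04 -1.e+00]
```

```bash
python3 -m handwheel '[[[-1,0,0.2,5,0,0,0],[-1,0,0.2,9,0,0,0],[-1,0,0.2,12,0,0,0],[-1,0,0.2,14,0,0,0],[-1,0,0.2,14,0,0,0],[-1,0,0.2,14,0,0,0]]]';python3 rel.py -13.5 -32 118
```

```text
time_s: 16.02
eef_pos: [0.4453, 0.0782, 0.1202]
eef_rot: [0.001, 0.041, 0.999, -0.0]
wrist_force: [0.4, -0.6, -1.0]
opening: 0.22
grasp_force: 59.7
t 16.02 tcp in safe mm -58.0 -99.5 ring y -31.5 z 120.2 F [ 0.4 -0.6 -1. ] op 0.22
shift cm [-4.45 -0.04  0.23] turn z deg -0.1 tilt [ 1.4e-03 -1.0e-04 -1.0e+00]
```

```bash
python3 -m handwheel '[[[-1,-1,0,0.2,0,0,0],[-1,-2,0,0.2,0,0,0],[-1,-3,0,0.2,0,0,0],[-1,-4,0,0.2,0,0,0],[-1,-4.5,0,0.2,0,0,0],[-1,-4.5,0,0.2,0,0,0],[-1,-4.5,0,0.2,0,0,0]]]'; python3 rel.py -13.5 -32 101
```

```text
time_s: 16.9
eef_pos: [0.489, 0.0751, 0.1171]
eef_rot: [-0.0, 0.041, 0.999, 0.0]
wrist_force: [0.3, 0.6, -1.8]
opening: 0.224
grasp_force: 59.8
t 16.9 tcp in safe mm -14.3 -99.0 ring y -31.0 z 117.1 F [ 0.3  0.6 -1.8] op 0.224
shift cm [-0.08 -0.1   1.61] turn z deg -0.0 tilt [-6.e-04  1.e-04 -1.e+00]
```

```bash
python3 -m handwheel '[[[-1,0,0,0.6,0,0,0],[-1,0,0,1.2,0,0,0],[-1,0,0,1.5,0,0,0],[-1,0,0,1.5,0,0,0],[-1,0,0,1.5,0,0,0]]]'; python3 rel.py -13.5 97 101
```

```text
time_s: 17.52
eef_pos: [0.4894, 0.075, 0.1024]
eef_rot: [0.0, 0.041, 0.999, -0.0]
wrist_force: [-0.3, 0.3, -0.7]
opening: 0.223
grasp_force: 59.8
t 17.52 tcp in safe mm -13.8 -99.1 ring y -31.1 z 102.4 F [-0.3  0.3 -0.7] op 0.223
shift cm [-0.02 12.81  0.14] turn z deg -0.0 tilt [ 1.e-04 -0.e+00 -1.e+00]
```

```bash
python3 -m handwheel '[[[-1,0,2,0.1,0,0,0],[-1,0,5,0.1,0,0,0],[-1,0,8,0.1,0,0,0],[-1,0,11,0.1,0,0,0],[-1,0,12.7,0.1,0,0,0],[-1,0,12.7,0.1,0,0,0],[-1,0,12.7,0.1,0,0,0]]]'; python3 rel.py -13.5 97 100.2
```

```text
time_s: 18.4
eef_pos: [0.4995, 0.2009, 0.1012]
eef_rot: [-0.0, 0.041, 0.999, -0.0]
wrist_force: [-0.1, 0.1, -1.7]
opening: 0.223
grasp_force: 59.8
t 18.4 tcp in safe mm -13.8 27.2 ring y 95.2 z 101.2 F [-0.1  0.1 -1.7] op 0.223
shift cm [-0.03  0.18  0.1 ] turn z deg -0.1 tilt [-3.e-04 -4.e-04 -1.e+00]
```

```bash
python3 -m handwheel '[[[-1,0,0.2,0.1,0,0,0],[-0.7,0,0.2,0.1,0,0,0],[-0.4,0,0.2,0.1,0,0,0],[-0.2,0,0.2,0.1,0,0,0],[-0.2,0,0.2,0.1,0,0,0],[-0.2,0,0.2,-2,0,0,0],[-0.2,0,0.2,-4,0,0,0],[-0.2,0,0.2,-9,0,0,0],[-0.2,0,0.2,-15,0,0,0],[-0.2,0,0.2,-20,0,0,0]]]'
python3 - <<'E'
from h import *;from bench import status,camera
o=status.get_obs();go(o,[.569,-.311,.22],66)
c=camera("wrist");cv2.imwrite("pics/B3.png",c["frame"])
c=camera("top");cv2.imwrite("pics/top3.png",c["frame"]);P=cloud(c);z=P[...,2];m=((z>.085)&(z<.13)).astype(np.uint8);m[:,:340]=0;m[:,450:]=0;m[:150]=0;m[240:]=0
k,l,st,ce=cv2.connectedComponentsWithStats(m)
for i in range(1,k):
    if st[i,4]>3: print(ce[i].round(),P[l==i].mean(0).round(3))
E
```

```text
time_s: 19.65
eef_pos: [0.4999, 0.2037, 0.3039]
eef_rot: [0.001, 0.04, 0.999, 0.0]
wrist_force: [1.9, 0.2, 0.3]
opening: 0.398
grasp_force: 0.0
shift cm [-11.03 -50.74   8.39] turn z deg 19.4 tilt [ 1.8e-03  3.0e-04 -1.0e+00]
[357. 172.] [ 0.608 -0.079  0.111]
[426. 186.] [ 0.566 -0.311  0.108]
```

View pics/B3.png

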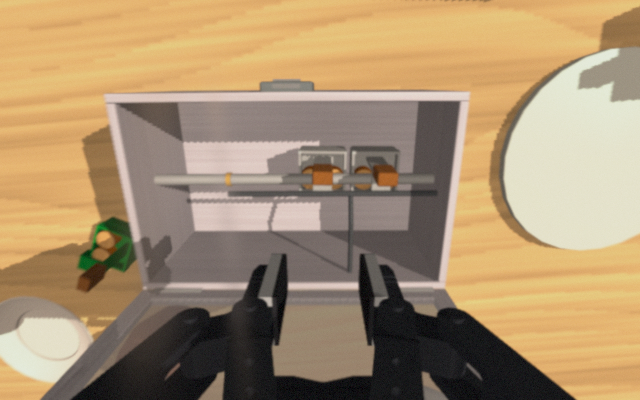

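Both A and B hang left of the ring, at (378,175) and (322,177); the ring is at (228,180). Carrier C has not moved, so I go to it next.

```bash
python3 -m handwheel '[[[0.5,0,-6,0,0,0,4],[1,-1,-12,0,0,0,8],[1,-2,-18,0,0,0,12],[1,-4,-24,0,0,0,16],[1,-6,-30,0,0,0,19.4],[1,-8,-36,0,0,0,19.4],[1,-10,-42,0,0,0,19.4],[1,-11,-48,2,0,0,19.4],[1,-11,-50.7,5,0,0,19.4],[1,-11,-50.7,8.5,0,0,19.4]]]'; python3 -m handwheel '[[[1,0,0,0,0,0,0],[1,0,0,0,0,0,0]]]';python3 - <<'E'
from look import *
o,c,P=look('C1');go(o,[.569,-.311,.08],66)
E
```

```text
time_s: 21.0
eef_pos: [0.5676, -0.3136, 0.2145]
eef_rot: [-0.0, 0.21, 0.978, -0.0]
wrist_force: [0.9, 0.1, -0.8]
opening: 0.999
grasp_force: 0.0
time_s: 21.25
eef_pos: [0.5688, -0.3105, 0.2174]
eef_rot: [0.0, 0.208, 0.978, -0.0]
wrist_force: [-0.4, 0.0, 0.2]
opening: 0.998
grasp_force: 0.0
t 21.25 tcp [ 0.56881876 -0.31051949  0.21738314]
grip top n 480 mean [ 0.5691 -0.3105  0.113 ] rect ((569.7857055664062, -310.76263427734375), (19.47648048400879, 13.59230899810791), 65.5298843383789)
tray 1127 ((583.17822265625, -317.0028381347656), (55.62592697143555, 50.60956954956055), 64.5318374633789)
shift cm [-0.02 -0.03 13.74] turn z deg -0.0 tilt [ 9.e-04 -6.e-04 -1.e+00]
```

```bash
python3 -m handwheel '[[[1,0,0,5,0,0,0],[1,-0.1,0,9,0,0,1],[1,-0.1,0,11.5,0,0,1],[1,-0.1,0,13.5,0,0,1],[1,-0.1,0,13.5,0,0,1],[0,-0.1,0,13.5,0,0,1],[-1,-0.1,0,13.5,0,0,1],[-1,-0.1,0,13.5,0,0,1],[-1,-0.1,0,13.5,0,0,1],[-1,-0.1,0,13.5,0,0,1]]]'; python3 -m handwheel '[[[-1,0,0,0,0,0,0],[-1,0,0,0,0,0,0]]]'; python3 rel.py; python3 -m handwheel '[[[-1,0,0,-6,0,0,0],[-1,0,0,-12,0,0,0],[-1,0,0,-18,0,0,0],[-1,0,0,-18,0,0,0],[-1,0,0,-18,0,0,0]]]';python3 rel.py -60 -32 260
```

```text
time_s: 22.55
eef_pos: [0.5695, -0.3116, 0.0821]
eef_rot: [0.0, 0.217, 0.976, -0.0]
wrist_force: [-1.1, -0.6, 4.2]
opening: 0.224
grasp_force: 59.5
time_s: 22.8
eef_pos: [0.5695, -0.3116, 0.0821]
eef_rot: [0.0, 0.217, 0.976, -0.0]
wrist_force: [-1.3, -1.0, 4.8]
opening: 0.227
grasp_force: 59.7
t 22.8 tcp in safe mm 96.9 -478.0 ring y -410.0 z 82.1 F [-1.3 -1.   4.8] op 0.227
time_s: 23.42
eef_pos: [0.5686, -0.3103, 0.2596]
eef_rot: [-0.001, 0.217, 0.976, 0.001]
wrist_force: [0.3, 0.4, -2.1]
opening: 0.222
grasp_force: 59.5
t 23.43 tcp in safe mm 95.9 -476.9 ring y -408.9 z 259.6 F [ 0.3  0.4 -2.1] op 0.222
shift cm [27.78 29.86  0.05] turn z deg -20.4 tilt [-0.002   0.0018 -1.    ]
```

```bash
python3 -m handwheel '[[[-1,4,4,0,0,0,-4],[-1,8,8,0,0,0,-8],[-1,12,12,0,0,0,-12],[-1,16,16.5,0,0,0,-16],[-1,20,21,0,0,0,-20.3],[-1,24,25.5,0,0,0,-20.3],[-1,27.8,29.8,0,0,0,-20.3],[-1,27.8,29.8,0,0,0,-20.3],[-1,27.8,29.8,0,0,0,-20.3],[-1,27.8,29.8,0,0,0,-20.3]]]';python3 rel.py -60 -32 120
```

```text
time_s: 24.68
eef_pos: [0.4434, 0.0756, 0.2602]
eef_rot: [-0.001, 0.042, 0.999, -0.0]
wrist_force: [0.8, -0.6, -2.6]
opening: 0.222
grasp_force: 60.2
t 24.68 tcp in safe mm -59.7 -102.2 ring y -34.2 z 260.2 F [ 0.8 -0.6 -2.6] op 0.222
shift cm [ 0.    0.22 14.02] turn z deg -0.2 tilt [-2.e-03 -1.e-04 -1.e+00]
```

```bash
python3 -m handwheel '[[[-1,0,0.2,5,0,0,0],[-1,0,0.2,9,0,0,0],[-1,0,0.2,12,0,0,0],[-1,0,0.2,14,0,0,0],[-1,0,0.2,14,0,0,0],[-1,0,0.2,14,0,0,0]]]';python3 rel.py -13.5 -32 120
```

```text
time_s: 25.42
eef_pos: [0.4445, 0.0779, 0.122]
eef_rot: [0.0, 0.042, 0.999, -0.0]
wrist_force: [0.0, -0.6, -1.6]
opening: 0.222
grasp_force: 60.2
t 25.43 tcp in safe mm -58.8 -99.8 ring y -31.8 z 122.0 F [ 0.  -0.6 -1.6] op 0.222
shift cm [-4.53  0.    0.2 ] turn z deg -0.2 tilt [ 9.e-04 -1.e-04 -1.e+00]
```

```bash
python3 -m handwheel '[[[-1,-1,0,0.2,0,0,0],[-1,-2,0,0.2,0,0,0],[-1,-3,0,0.2,0,0,0],[-1,-4,0,0.2,0,0,0],[-1,-4.6,0,0.2,0,0,0],[-1,-4.6,0,0.2,0,0,0],[-1,-4.6,0,0.2,0,0,0]]]'; python3 rel.py -13.5 -32 103
```

```text
time_s: 26.3
eef_pos: [0.4891, 0.0749, 0.1191]
eef_rot: [-0.0, 0.041, 0.999, 0.0]
wrist_force: [-0.6, 0.4, -3.1]
opening: 0.219
grasp_force: 60.2
t 26.3 tcp in safe mm -14.1 -99.3 ring y -31.3 z 119.1 F [-0.6  0.4 -3.1] op 0.219
shift cm [-0.06 -0.07  1.61] turn z deg -0.1 tilt [-7.e-04  0.e+00 -1.e+00]
```

```bash
python3 -m handwheel '[[[-1,0,0,0.6,0,0,0],[-1,0,0,1.2,0,0,0],[-1,0,0,1.5,0,0,0],[-1,0,0,1.5,0,0,0],[-1,0,0,1.5,0,0,0]]]'; python3 rel.py -13.5 35 103
```

```text
time_s: 26.92
eef_pos: [0.4897, 0.0748, 0.1044]
eef_rot: [0.0, 0.041, 0.999, -0.0]
wrist_force: [-0.3, -0.3, -3.0]
opening: 0.223
grasp_force: 60.2
t 26.93 tcp in safe mm -13.5 -99.3 ring y -31.3 z 104.4 F [-0.3 -0.3 -3. ] op 0.223
shift cm [0.02 6.63 0.14] turn z deg -0.1 tilt [ 2.e-04 -1.e-04 -1.e+00]
```

```bash
python3 -m handwheel '[[[-1,0,2,0.1,0,0,0],[-1,0,4,0.1,0,0,0],[-1,0,5.7,0.1,0,0,0],[-1,0,6.7,0.1,0,0,0],[-1,0,6.7,0.1,0,0,0],[-1,0,6.7,0.1,0,0,0]]]'; python3 rel.py -13.5 35 102.3
```

```text
time_s: 27.68
eef_pos: [0.4951, 0.1412, 0.1032]
eef_rot: [-0.0, 0.041, 0.999, -0.0]
wrist_force: [-0.2, -0.3, -2.7]
opening: 0.22
grasp_force: 60.2
t 27.68 tcp in safe mm -13.4 -32.6 ring y 35.4 z 103.2 F [-0.2 -0.3 -2.7] op 0.22
shift cm [ 0.01 -0.04  0.09] turn z deg -0.1 tilt [-1.e-04 -3.e-04 -1.e+00]
```

```bash
python3 -m handwheel '[[[-1,0,0,0.1,0,0,0],[-0.7,0,0,0.1,0,0,0],[-0.4,0,0,0.1,0,0,0],[-0.2,0,0,0.1,0,0,0],[-0.2,0,0,0.1,0,0,0],[-0.2,0,0,-2,0,0,0],[-0.2,0,0,-4,0,0,0],[-0.2,0,0,-9,0,0,0],[-0.2,0,0,-15,0,0,0],[-0.2,0,0,-20,0,0,0]]]'; python3 -m handwheel '[[[-0.2,4,0,0,0,0,0],[-0.2,8,0,0,0,0,0],[-0.2,8,0,0,0,0,0]]]'
python3 - <<'E'
from h import *;from bench import status,camera
o=status.get_obs();c=camera("wrist");cv2.imwrite("pics/C3.png",c["frame"]);P=cloud(c,o)
a=np.radians(-4.585);ux=np.array([np.cos(a),np.sin(a)]);uy=np.array([-np.sin(a),np.cos(a)]);mid=np.array([.5111,.1727])
hsv=cv2.cvtColor(c["frame"],cv2.COLOR_BGR2HSV)
X=(P[...,:2]-mid)@ux;Y=(P[...,:2]-mid)@uy;z=P[...,2]
m=((abs(X)<.06)&(abs(Y)<.15)&(z>.12)&(z<.14)&(hsv[...,1]>90)).astype(np.uint8)
k,l,st,ce=cv2.connectedComponentsWithStats(m)
for i in range(1,k):
    if st[i,4]>20:s=l==i;print(ce[i].round(),"x",X[s].mean().round(4),"ring y",(Y[s].mean()+.068).round(4),"ztop",np.percentile(z[s],95).round(4))
# lid: points in x .08-.16, z .16-.4
m=(X>.06)&(X<.2)&(abs(Y)<.16)&(z>.15)&(z<.4);print(m.sum())
for lo in np.arange(.15,.38,.02):
    s=m&(z>lo)&(z<lo+.02)
    if s.sum()>5: print(lo.round(2),s.sum(),np.percentile(X[s],[2,10,50,90,98]).round(3))
c=camera("side");cv2.imwrite("pics/side3.png",cv2.resize(c["frame"][60:260,200:380],None,fx=3,fy=3))
E
```

```text
time_s: 28.92
eef_pos: [0.4953, 0.1416, 0.306]
eef_rot: [0.001, 0.041, 0.999, 0.0]
wrist_force: [0.4, 0.0, -0.0]
opening: 0.4
grasp_force: 0.0
time_s: 29.3
eef_pos: [0.4137, 0.1486, 0.3037]
eef_rot: [0.0, 0.041, 0.999, 0.0]
wrist_force: [0.9, -0.4, 0.1]
opening: 0.4
grasp_force: 0.0
[322. 252.] x -0.014 ring y 0.0361 ztop 0.1349
[382. 250.] x -0.0154 ring y 0.098 ztop 0.1345
[440. 251.] x -0.0139 ring y 0.1589 ztop 0.1345
2848
0.15 1399 [0.103 0.104 0.104 0.105 0.106]
0.17 908 [0.102 0.103 0.104 0.105 0.105]
0.19 541 [0.101 0.102 0.103 0.104 0.104]
```

View pics/C3.png

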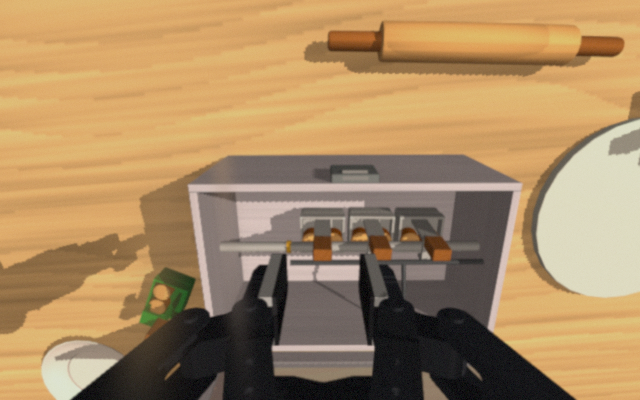

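View pics/side3.png

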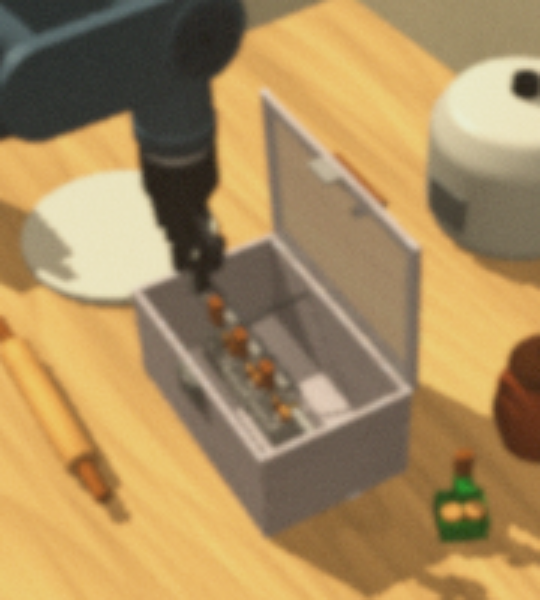

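All three carriers hang at ring y = 36, 98 and 159 mm, with grip tops at 134 mm, as they should. The lid stands at about 1.53 rad. Next I go over and behind it.

```bash
python3 rel.py 155 -22 450
python3 - <<'E'
from h import *;from bench import status
print(status.get_obs()["q"].round(2))
c=np.load("top0.npz");P=cloud(c);z=P[...,2]
m=(P[...,0]>.62)&(P[...,0]<.85)&(abs(P[...,1]-.08)<.15)&(z>.18);m&=~((P[...,0]<.66)&(P[...,1]>0))
print(m.sum(), P[m].max(0) if m.any() else 0)
E
```

```text
t 29.4 tcp in safe mm -93.0 -32.0 ring y 36.0 z 303.8 F [ 0.8  0.4 -0.1] op 0.398
shift cm [-24.84  -5.73 -14.58] turn z deg -0.1 tilt [ 0.0017  0.     -1.    ]
[ 0.07 -0.19  1.83 -0.    1.5  -1.42]
0 0
```

```bash
python3 -m handwheel '[[[-1,0,0,-5,0,0,0],[-1,0,-1,-10,0,0,0],[-1,0,-3,-15,0,0,0],[-1,-5,-5,-15,0,0,0],[-1,-10,-5.7,-15,0,0,0],[-1,-15,-5.7,-15,0,0,0],[-1,-20,-5.7,-15,0,0,0],[-1,-24.8,-5.7,-15,0,0,0],[-1,-24.8,-5.7,-15,0,0,0],[-1,-24.8,-5.7,-15,0,0,0]]]'; python3 rel.py 155 -22 320
```

```text
time_s: 30.65
eef_pos: [0.6583, 0.0706, 0.4522]
eef_rot: [-0.001, 0.042, 0.999, 0.0]
wrist_force: [-0.6, -0.3, 0.3]
opening: -0.001
grasp_force: 0.0
t 30.65 tcp in safe mm 154.9 -90.0 ring y -22.0 z 452.2 F [-0.6 -0.3  0.3] op -0.001
shift cm [-0.03  0.   13.22] turn z deg -0.2 tilt [-1.5e-03  2.0e-04 -1.0e+00]
```

```bash
python3 -m handwheel '[[[-1,0,0,5,0,0,0],[-1,0,0,10,0,0,0],[-1,0,0,13,0,0,0],[-1,0,0,13,0,0,0],[-1,0,0,13,0,0,0]]]'; python3 -m handwheel '[[[-1,1,0,0,0,0,0],[-1,2,0,0,0,0,0],[-1,3,0,0,0,0,0],[-1,4,0,0,0,0,0],[-1,5,0,0,0,0,0],[-1,6,0,0,0,0,0],[-1,7,0,0,0,0,0]]]'; python3 rel.py
```

```text
time_s: 31.28
eef_pos: [0.6583, 0.071, 0.3264]
eef_rot: [0.002, 0.041, 0.999, -0.0]
wrist_force: [0.1, -0.0, 0.2]
opening: -0.0
grasp_force: 0.0
time_s: 32.15
eef_pos: [0.5874, 0.0767, 0.3232]
eef_rot: [-0.0, 0.041, 0.999, 0.0]
wrist_force: [1.6, -0.3, -0.4]
opening: 0.003
grasp_force: 0.5
t 32.15 tcp in safe mm 83.7 -89.6 ring y -21.6 z 323.2 F [ 1.6 -0.3 -0.4] op 0.003
```

```bash
python3 -m handwheel '[[[-1,1,0,0,0,0,0],[-1,2,0,0,0,0,0],[-1,3,0,0,0,0,0],[-1,4,0,0,0,0,0],[-1,4.5,0,0,0,0,0],[-1,4.5,0,0,0,0,0],[-1,4.5,0,0,0,0,0],[-1,4.5,0,0,0,0,0]]]'; python3 rel.py;  python3 - <<'E'
from h import *;from bench import status,camera
c=camera("side");cv2.imwrite("pics/side4.png",cv2.resize(c["frame"][60:260,200:380],None,fx=3,fy=3))
E
```

```text
time_s: 33.15
eef_pos: [0.5434, 0.0803, 0.3232]
eef_rot: [-0.0, 0.041, 0.999, -0.0]
wrist_force: [-0.8, 0.5, 0.5]
opening: 0.002
grasp_force: 0.0
t 33.15 tcp in safe mm 39.6 -89.5 ring y -21.5 z 323.2 F [-0.8  0.5  0.5] op 0.002
```

View pics/side4.png

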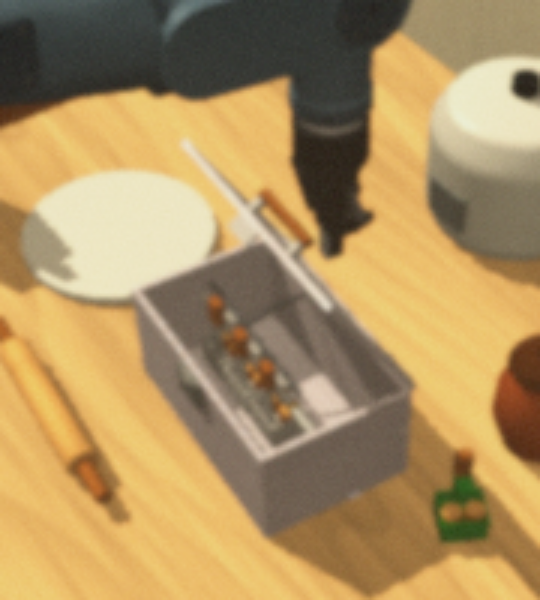

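The lid is tilting and sinking by itself, with its free edge between (185,145) and (330,305).

```bash
python3 -m handwheel '[[[-1,0,0,-4,0,0,-10],[-1,0,0,-4,0,0,-20],[-1,0,0,-4,0,0,-30],[-1,0,0,-4,0,0,-40],[-1,0,0,-4,0,0,-50],[-1,0,0,-4,0,0,-60],[-1,0,0,-4,0,0,-70],[-1,0,0,-4,0,0,-80],[-1,0,0,-4,0,0,-90],[-1,0,0,-4,0,0,-90]]]'; python3 rel.py -73 68 270
python3 - <<'E'
from h import *;from bench import status,camera
print(status.get_obs()["q"].round(2))
c=camera("side");P=cloud(c);a=np.radians(-4.585);ux=np.array([np.cos(a),np.sin(a)]);uy=np.array([-np.sin(a),np.cos(a)]);mid=np.array([.5111,.1727])
X=(P[...,:2]-mid)@ux;Y=(P[...,:2]-mid)@uy;z=P[...,2]
hsv=cv2.cvtColor(c["frame"],cv2.COLOR_BGR2HSV)
s=(X>-.2)&(X<.1)&(abs(Y)<.08)&(z>.15)&(z<.4)&(hsv[...,1]>90)
print(s.sum(),np.percentile(X[s],[2,50,98]),np.percentile(Y[s],[2,50,98]),np.percentile(z[s],[2,50,98]))
E
```

```text
time_s: 34.45
eef_pos: [0.5435, 0.0832, 0.3632]
eef_rot: [-0.001, -0.676, 0.737, -0.001]
wrist_force: [-0.5, -0.4, -0.4]
opening: -0.005
grasp_force: 0.0
t 34.45 tcp in safe mm 39.4 -86.6 ring y -18.6 z 363.2 F [-0.5 -0.4 -0.4] op -0.005
shift cm [-8.6 11.3  9.3] turn z deg 89.6 tilt [-4.0e-04 -2.1e-03 -1.0e+00]
[-0.06  0.05  1.49 -0.    1.6  -3.12]
102 [-0.07975709 -0.07487493 -0.06724144] [-0.05264063 -0.00451905  0.04420536] [0.15648882 0.18688721 0.1926888 ]
```

```bash
python3 -m handwheel '[[[0.2,-2,3,0,0,0,0],[0.2,-4,6,0,0,0,0],[0.2,-6,9,0,0,0,0],[0.2,-8.6,11.3,0,0,0,0],[0.2,-8.6,11.3,4,0,0,0],[0.2,-8.6,11.3,9,0,0,0],[0.2,-8.6,11.3,9,0,0,0],[0.2,-8.6,11.3,9,0,0,0]]]'; python3 rel.py -74 68 172
python3 - <<'E'
from h import *;from bench import status,camera
o=status.get_obs();print(o["q"].round(2));T=TCP(o);print("tool y in deg",np.degrees(np.arctan2(T[1,1],T[0,1])))
c=camera("wrist");P=cloud(c,o);a=np.radians(-4.585);ux=np.array([np.cos(a),np.sin(a)]);uy=np.array([-np.sin(a),np.cos(a)]);mid=np.array([.5111,.1727])
cv2.imwrite("pics/H1.png",c["frame"])
X=(P[...,:2]-mid)@ux;Y=(P[...,:2]-mid)@uy;z=P[...,2]
hsv=cv2.cvtColor(c["frame"],cv2.COLOR_BGR2HSV)
s=(X>-.12)&(X<-.03)&(abs(Y)<.07)&(z>.175)&(z<.2)&(hsv[...,1]>90)
print(s.sum(),np.percentile(X[s],[2,50,98]),np.percentile(Y[s],[2,50,98]),np.percentile(z[s],[2,50,98]))
E
```

```text
time_s: 35.5
eef_pos: [0.4392, 0.1784, 0.2749]
eef_rot: [0.0, -0.676, 0.737, -0.001]
wrist_force: [0.4, -0.5, -0.0]
opening: 0.601
grasp_force: 0.0
t 35.5 tcp in safe mm -72.1 -0.0 ring y 68.0 z 274.9 F [ 0.4 -0.5 -0. ] op 0.601
shift cm [-0.02  0.21 10.29] turn z deg 89.6 tilt [ 0.0018 -0.0019 -1.    ]
[ 0.14 -0.09  1.8  -0.    1.43 -2.92]
tool y in deg 175.02658697270584
2242 [-0.07774054 -0.07180124 -0.06569956] [-0.04938136 -0.00639282  0.04554693] [0.18290935 0.18645792 0.18823122]
```

View pics/H1.png

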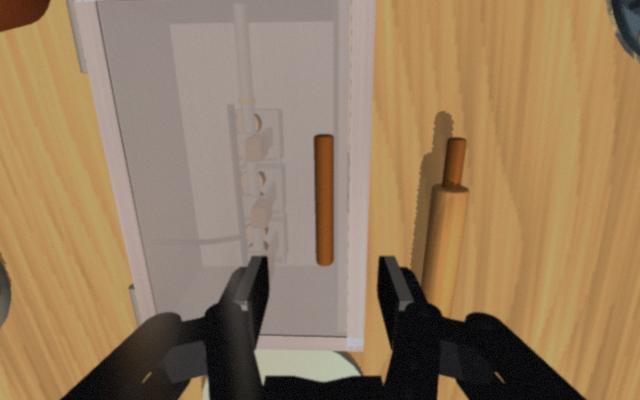

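The handle bar is at (324,200), upright in the view and centred between the fingers. The lid rests on the catch, and its top surface is about 1.5 mm below where it should grip clear.

```bash
python3 -m handwheel '[[[0.2,0,0,5,0,0,0],[0.2,0,0,8,0,0,0],[0.2,0,0,10.4,0,0,0],[0.2,0,0,10.4,0,0,0],[-0.4,0,0,10.4,0,0,0],[-1,0,0,10.4,0,0,0],[-1,0,0,10.4,0,0,0],[-1,0,0,10.4,0,0,0],[-1,0,0,10.4,0,0,0]]]'; python3 rel.py
```

```text
time_s: 36.67
eef_pos: [0.4385, 0.1785, 0.1703]
eef_rot: [-0.0, -0.676, 0.737, -0.001]
wrist_force: [-4.5, -0.8, 5.9]
opening: 0.132
grasp_force: 58.5
t 36.67 tcp in safe mm -72.9 -0.1 ring y 67.9 z 170.3 F [-4.5 -0.8  5.9] op 0.132
```

```bash
python3 -m handwheel '[[[-1,0,0,0.3,0,0,0],[-1,0,0,0.6,0,0,0],[-1,0,0,0.6,0,0,0]]]'; python3 -m handwheel '[[[-1,0,0,0.2,0,0,0],[-1,0,0,0.4,0,0,0],[-1,0,0,0.4,0,0,0],[-1,0,0,0.4,0,0,0]]]'; python3 rel.py
```

```text
time_s: 37.05
eef_pos: [0.4372, 0.1785, 0.1634]
eef_rot: [-0.001, -0.676, 0.737, 0.0]
wrist_force: [-6.2, 0.7, 4.0]
opening: 0.136
grasp_force: 59.0
time_s: 37.55
eef_pos: [0.4372, 0.1786, 0.1628]
eef_rot: [-0.002, -0.676, 0.737, -0.0]
wrist_force: [-18.8, -1.6, 32.6]
opening: 0.135
grasp_force: 62.9
t 37.55 tcp in safe mm -74.1 0.0 ring y 68.0 z 162.8 F [-18.8  -1.6  32.6] op 0.135
```

```bash
python3 -m handwheel '[[[-1,0,0,-0.3,0,0,0],[-1,0.0,0.0,-0.4,0,0,0],[-1,0,0,-0.4,0,0,0],[-1,0,0,-0.4,0,0,0]]]'; python3 -m handwheel '[[[-1,0,0,-0.1,0,0,0],[-1,0,0,-0.1,0,0,0],[-1,0,0,-0.1,0,0,0]]]';python3 rel.py
```

```text
time_s: 38.05
eef_pos: [0.4371, 0.1786, 0.163]
eef_rot: [-0.002, -0.676, 0.737, 0.0]
wrist_force: [-7.8, 1.6, 4.0]
opening: 0.136
grasp_force: 59.8
time_s: 38.42
eef_pos: [0.4372, 0.1786, 0.1635]
eef_rot: [-0.001, -0.676, 0.737, 0.0]
wrist_force: [-4.6, 3.0, -2.3]
opening: 0.137
grasp_force: 59.2
t 38.42 tcp in safe mm -74.2 -0.0 ring y 68.0 z 163.5 F [-4.6  3.  -2.3] op 0.137
```

```bash
python3 -m handwheel '[[[-1,0,0,-0.1,0,0,0],[-1,0,0,-0.1,0,0,0],[-1,0,0,-0.1,0,0,0]]]';python3 -m handwheel '[[[-1,0,0,-0.1,0,0,0],[-1,0,0,-0.1,0,0,0],[-1,0,0,-0.1,0,0,0]]]';python3 rel.py
```

```text
time_s: 38.8
eef_pos: [0.4373, 0.1786, 0.1645]
eef_rot: [-0.001, -0.676, 0.737, 0.0]
wrist_force: [-4.0, 3.8, -3.0]
opening: 0.133
grasp_force: 59.0
time_s: 39.17
eef_pos: [0.4375, 0.1786, 0.1654]
eef_rot: [-0.001, -0.676, 0.737, 0.0]
wrist_force: [-3.5, 3.5, -6.3]
opening: 0.136
grasp_force: 58.8
t 39.17 tcp in safe mm -73.9 -0.0 ring y 68.0 z 165.4 F [-3.5  3.5 -6.3] op 0.136
```

```bash
python3 -m handwheel '[[[-1,0,0,-0.1,0,0,0],[-1,0,0,-0.1,0,0,0],[-1,0,0,-0.1,0,0,0]]]';python3 -m handwheel '[[[-1,0,0,-0.1,0,0,0],[-1,0,0,-0.1,0,0,0],[-1,0,0,-0.1,0,0,0]]]';python3 rel.py
```

```text
time_s: 39.55
eef_pos: [0.4376, 0.1785, 0.1663]
eef_rot: [-0.001, -0.676, 0.737, 0.0]
wrist_force: [-2.3, 4.1, -8.9]
opening: 0.137
grasp_force: 58.6
time_s: 39.92
eef_pos: [0.4378, 0.1785, 0.1672]
eef_rot: [-0.001, -0.676, 0.737, -0.0]
wrist_force: [-0.3, 4.6, -9.4]
opening: 0.139
grasp_force: 58.6
t 39.92 tcp in safe mm -73.5 -0.1 ring y 67.9 z 167.2 F [-0.3  4.6 -9.4] op 0.139
```

```bash
python3 -m handwheel '[[[-1,0,0,0,0,0,0],[-1,0,0,0,0,0,0],[-1,0,0,0,0,0,0]]]';python3 rel.py; python3 -m handwheel '[[[-1,0,0,0.2,0,0,0],[-1,0,0,0.4,0,0,0],[-1,0,0,0.5,0,0,0],[-1,0,0,0.6,0,0,0],[-1,0,0,0.6,0,0,0],[-1,0,0,0.6,0,0,0]]]';python3 rel.py
```

```text
time_s: 40.3
eef_pos: [0.4378, 0.1785, 0.1672]
eef_rot: [-0.001, -0.676, 0.737, -0.0]
wrist_force: [-1.3, 5.5, -11.2]
opening: 0.138
grasp_force: 58.6
t 40.3 tcp in safe mm -73.6 -0.0 ring y 68.0 z 167.2 F [ -1.3   5.5 -11.2] op 0.138
time_s: 41.05
eef_pos: [0.4372, 0.1786, 0.163]
eef_rot: [-0.002, -0.676, 0.737, 0.0]
wrist_force: [-11.3, 3.6, 7.9]
opening: 0.137
grasp_force: 60.6
t 41.05 tcp in safe mm -74.2 -0.0 ring y 68.0 z 163.0 F [-11.3   3.6   7.9] op 0.137
```

The catch held at about 10 N, with 4 mm of lift at the handle. I let go and check.

```bash
python3 -m handwheel '[[[-0.6,0,0,0,0,0,0],[-0.2,0,0,0,0,0,0],[0.2,0,0,0,0,0,0],[0.2,0,0,0,0,0,0],[0.2,0,0,-3,0,0,0],[0.2,0,0,-7,0,0,0],[0.2,0,0,-11,0,0,0],[0.2,0,0,-11,0,0,0],[0.2,0,0,-11,0,0,0],[0.2,0,0,-11,0,0,0]]]'; python3 rel.py
python3 - <<'E'
from h import *;from bench import status,camera
o=status.get_obs();c=camera("wrist");P=cloud(c,o);a=np.radians(-4.585);ux=np.array([np.cos(a),np.sin(a)]);uy=np.array([-np.sin(a),np.cos(a)]);mid=np.array([.5111,.1727])
cv2.imwrite("pics/E1.png",c["frame"])
X=(P[...,:2]-mid)@ux;Y=(P[...,:2]-mid)@uy;z=P[...,2]
hsv=cv2.cvtColor(c["frame"],cv2.COLOR_BGR2HSV)
s=(X>-.12)&(X<-.03)&(abs(Y)<.07)&(z>.165)&(z<.2)&(hsv[...,1]>90)
print(s.sum(),np.percentile(X[s],[2,50,98]),np.percentile(z[s],[2,50,98]))
E
```

```text
time_s: 42.3
eef_pos: [0.4375, 0.1783, 0.2707]
eef_rot: [-0.002, -0.676, 0.737, -0.0]
wrist_force: [0.5, -0.5, -0.0]
opening: 0.601
grasp_force: 0.0
t 42.3 tcp in safe mm -73.8 -0.3 ring y 67.7 z 270.7 F [ 0.5 -0.5 -0. ] op 0.601
2229 [-0.07995575 -0.07340246 -0.06721882] [0.17332383 0.1785652  0.1804462 ]
```

View pics/E1.png

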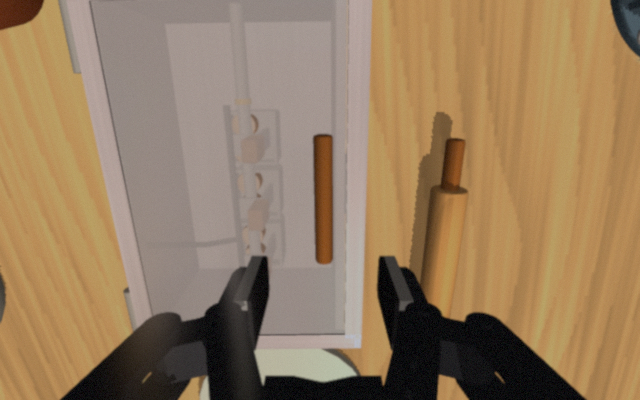

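The lid is shut: the handle at (323,200) has its top at 180 mm, as expected. The three carriers hang under it at columns 245–265, past the ring at (243,103).

```bash
python3 -c "
from bench import ctrl
print(ctrl.hand_in())"
```

```text
the job is handed in; nothing more can be done
None
```

All three carriers hang on the rail past the brass ring, the lid is shut and its catch held a tug of about 10 N, and the job is handed in; hand-in returned no verdict.

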